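# Nip up a lens retaining ring by feel with a pin spanner

### The job

Take the red-handled pin spanner from its stand, set both its pins in the two holes of the loose brass retaining ring on the lens cell, and turn the ring clockwise until you feel it bite; then tighten about five degrees more and stop, because forcing it any further would crack the lens. Stand the spanner upright back in the groove of its blue stand and leave the other things on the bench where they are.

Things in the scene. Friction and masses are not known exactly. Their poses are not given: they have to be found in the camera images.
- spanner: pin spanner, about 160 g. Origin midway between its pin tips, z up along the tool, x through both pins (half a turn looks the same). Two steel pins point down at x = -27 and +27 mm: 6 mm diameter, tapered tips, 9 mm long. Dark cross-bar 78 x 26 x 10 mm at z 9 to 19. Red upright handle above, 30 mm along x, 20 mm along y, z 21 to 85 mm.
- spanner_grip (a point): point inside the red handle, on its axis, 62 mm above the pin tips: a good height to grip, fingers closing along the spanner's y (20 mm across)
- spanner_pins (a point): point midway between the two pin tips (the spanner's origin)
- stand: fixed blue stand, 110 x 52 x 20 mm, origin under its centre on the bench. A groove 14 mm wide, 12 mm deep runs along its whole x. The spanner's pins hang in the groove and its cross-bar rests on the two shoulders (20 mm high): the parked spanner's origin is 11 mm above the bench, its x along the stand's x (either way round).
- cell: fixed lens cell: grey base plate 124 x 124 x 10 mm with an aluminium barrel 106 mm across and 48 mm high, a lens inside; origin under its centre on the bench
- ring: brass retaining ring, 92 mm outside, 10 mm thick, with two drilled inward lugs. Origin on its axis, at its underside, 40 mm above the bench; x through both holes. Turns loosely (0.02 N m). Turned 0.5 to 1.1 rad clockwise (seen from above) it bites on a hidden washer, then needs about 0.35 N m (0.2 or more is felt when held still), drags the washer along and stays put.
- ring_top (a point): centre of the ring's top face, on the cell's axis, 50 mm above the bench
- hole_a (a point): centre of the mouth of one hole, in the ring's top face: hole 11 mm diameter (chamfered), through the 10 mm thick lug, 27 mm from the cell's axis
- hole_b (a point): the same for the other, opposite hole; 54 mm from hole_a. The 6 mm pins have play in the holes: the spanner turns up to 0.1 rad before the ring follows
- washer_rim (a point): point on the hidden washer, 36 mm from the cell's axis, out of sight below the ring; it stays put until the ring bites, then shifts 0.63 mm for each degree
- flat_board_2: green circuit board lying flat, 140 x 100 mm; a bystander, origin at the centre of its underside
- cutters_a: side cutters with orange grips, 126 mm; a bystander, origin at the centre of its underside
- tip_tin: round grey tin, 41 mm across; a bystander, origin at the centre of its underside
- driver_a: small red screwdriver, 151 mm; a bystander, origin at the centre of its underside
- flux_pen: white pen with green cap, 115 mm; a bystander, origin at the centre of its underside
- tape_roll_left: roll of masking tape, 112 mm across; a bystander, origin at the centre of its underside
Not all that is in view belongs to the job. What is shaped like the spanner but pink is not meant.

How it is judged:
By the outcome, as a careful person would: the job done as asked, in the order asked, and still so for the second after the job is handed in, with the robot touching nothing.
It also fails if it takes over 64 s, if anything falls off the work surface, if the arm or the gripper's body presses on something with over 40 N, if the wrist force passes 120 N, or if a joint passes its speed limit or range.

### The arm

A 6-joint arm with a two-finger parallel gripper is mounted at the origin on a cart in front of the work surface, level with it; the furniture and walls round the work are solid. World frame = base frame: x ahead of the robot, y to its left, z up, the work surface at z = 0. Lengths are in m, angles in rad, forces in N, time in s.
With the tool pointing down it reaches from about 0.275 to 0.825 m from the base axis. Payload 4.9 kg.
Tool frame: the origin (TCP) lies midway between the tips of the shut fingers; the grasp point (between the pads) lies 19 mm behind it (bot.grip_depth is the distance from the TCP to the grasp point, in m); z points along the fingers, y is the line along which they close (so a half turn about z gives the same grasp; the last joint's range is limited). The gripper opens to 85 mm and grips with 20 to 120 N. Pads are 22 mm wide; open, the fingers measure 114 mm over their backs; the gripper's body (76 mm by 85 mm) begins 54 mm behind the grasp point. The pads swing forward as they close: fully open they stand 13 mm farther back than shut.
Start: joints at [0.971, 0.326, -0.193, 1.052, 0, 1.437], TCP at [0.247, 0.491, 0.231] pointing down, gripper open.
Joint ranges: [-2.65, 2.65], [-0.97, 1.79], [-1.3, 1.35], [-1.93, 2.1], [-1.47, 1.37], [-3.14, 3.14]. Speed limits (rad/s): [2.57, 2.57, 3.14, 3.14, 3.14, 3.14].

### API

Orientations are given as a unit quaternion [w, x, y, z].
In Python, from cell import bot gives the robot as it stands. Calls block until the motion is done:
- bot.move_pose(position, orientation): joint-space move of the TCP to a pose.
- bot.move_linear(position, speed=0.15, rotation=None, until_force=None): straight line of the TCP; rotation=None keeps the orientation; speed is the mean speed in m/s. With until_force (N) it stops when the force on the tool has changed by that much, and returns True; else False.
- bot.goto_joints(angles): joint-space move.
- bot.set_gripper(opening, grasp_force=None): opening from 0.0 (shut) to 1.0 (fully open); grasp_force is the grip in N (None keeps the last); returns when the fingers have stopped.
- bot.wait(seconds).
- bot.solve_ik(position, orientation): joint angles nearest the present ones, or None.
- bot.camera(name): name is "scene" or "top"; returns the picture (480x640x3 uint8, red, green, blue); there is no depth.
- bot.calibration(name): a dict with "mtx" (3x3 intrinsics, pixels), "k1" (the pictures are not rectified: a ray, as slopes to the right and down, at radius r is drawn at 1 + k1 r^2 times it, then the intrinsics apply), "extrinsics" (4x4, takes a point from world to camera coordinates). Camera axes: x right, y down, z forward; pixel columns grow to the right and rows downward; lengths in m; the calibration is good to about 2 mm. A picture is of the moment at which its call begins. calibration takes no time and is no camera call.
A pose or a line that the arm cannot do raises bot.PlanningError and nothing moves.
- bot.close_job(): hands the job in; it is judged then, once.
Trained networks look in the newest picture that a camera, given by its name, has taken for a name from the list of things; names that differ only in an ending like _2 or _b are one class to them, and where a whole thing is asked for, a point or a joint stands for the part that bears it (a point fixed in the world has none). Each returns a list of dicts, best first, with "confidence" (0 to 1); they miss things now and then, are a little off and sometimes report something else, mostly with a low value. They report only what shows in the picture. A call takes as long as a camera call. They do not tell look-alikes from the thing itself.
- bot.search_frame(camera, thing): "bbox" ([left, top, width, height] in pixels, round what is visible of it).
Readings, each from a call of its own:
- bot.read_clock(): time.
- bot.read_joint_positions(): joint angles.
- bot.read_joint_vel(): joint speeds.
- bot.read_joint_efforts(): joint torques, N m.
- bot.read_position(): TCP position.
- bot.read_tool_rot(): TCP orientation.
- bot.read_ft_force(): force on the tool from outside, world axes, zero at the start.
- bot.read_moment(): the same for the moment, N m.
- bot.read_gripper_width(): opening from 0.0 (shut) to 1.0 (fully open).
- bot.read_finger_force(): force on a finger pad.
Only numpy, scipy, OpenCV 4.12 (cv2) and the standard library are available. Lean on these libraries where they do the work, as an engineer would, in place of code of your own. Each camera call takes 0.05 s, during which the arm holds its last target. There are 200 camera calls.

## Working session

There is one attempt and no reset: what is moved stays moved. The work goes in short steps, each a Python script; the robot and the scene stay as the last script left them, time stands still between calls to the robot, and variables do not carry over. Pictures are saved under pics/ and viewed, at most 10 in all, crops included, and the job is handed in when it is done.

```bash
mkdir -p pics; ls
python3 - <<'E'
from cell import bot
import cv2,numpy as np
for c in("scene","top"):
    im=bot.camera(c); cv2.imwrite(f"pics/{c}0.png",im[:,:,::-1])
    k=bot.calibration(c); print(c,np.round(k["mtx"],1).tolist(),k["k1"],np.round(k["extrinsics"],4).tolist())
    for t in("spanner","stand","cell","ring","hole_a"):
        print(t,[(np.round(d["bbox"]).astype(int).tolist(),round(d["confidence"],2)) for d in bot.search_frame(c,t)][:4])
print(bot.read_clock(),bot.read_tool_rot())
E
```

```text
pics
scene [[445.4, 0.0, 322.0], [0.0, 445.4, 237.8], [0.0, 0.0, 1.0]] -0.06009201458699423 [[-0.7761, -0.6303, -0.0201, 0.52], [-0.3156, 0.4159, -0.8529, 0.1639], [0.5459, -0.6556, -0.5217, 0.6964], [0.0, 0.0, 0.0, 1.0]]
spanner [([295, 305, 34, 37], 0.64)]
stand [([264, 328, 76, 33], 0.94)]
cell [([357, 252, 40, 34], 0.5)]
ring [([188, 226, 79, 32], 0.62)]
hole_a [([299, 307, 29, 39], 0.54)]
top [[453.4, 0.0, 319.6], [0.0, 453.4, 251.5], [0.0, 0.0, 1.0]] -0.010581364432299614 [[0.0269, -0.9996, 0.0043, 0.1529], [-0.9936, -0.0272, -0.1093, 0.5618], [0.1094, -0.0013, -0.994, 0.9314], [0.0, 0.0, 0.0, 1.0]]
spanner [([410, 210, 46, 33], 0.93), ([223, 288, 24, 39], 0.64)]
stand [([220, 283, 38, 53], 0.61), ([330, 258, 46, 45], 0.45)]
cell [([319, 252, 62, 61], 0.84)]
ring [([328, 260, 50, 43], 0.85)]
hole_a [([330, 261, 42, 43], 0.84), ([193, 164, 56, 39], 0.24)]
0.6 [-1.02009926e-05  2.30802415e-01  9.73000640e-01 -2.13920952e-05]
```

View pics/top0.png

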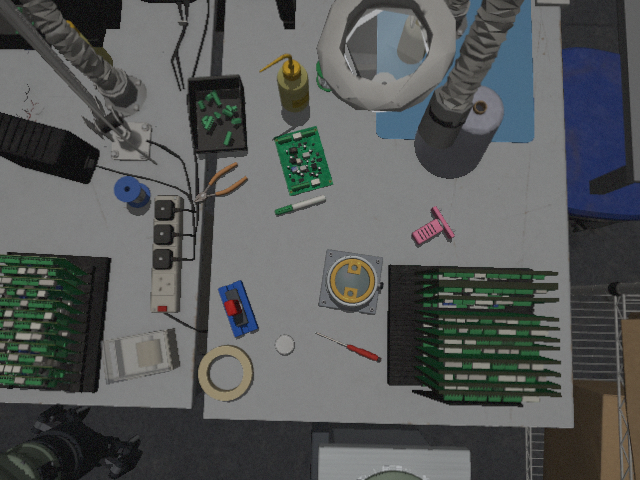

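View pics/scene0.png

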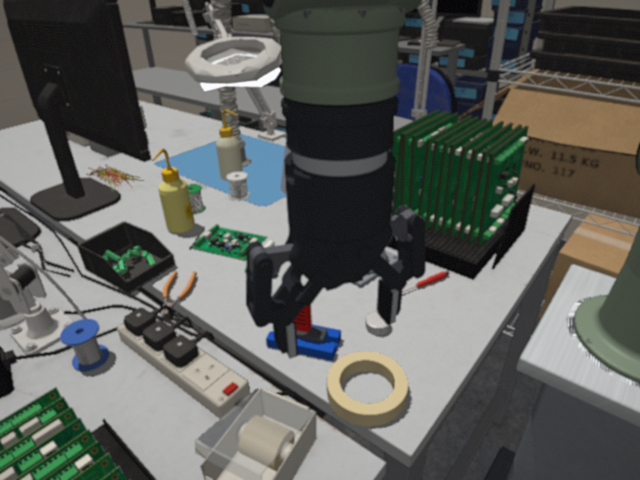

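Run:
```python
import cv2,numpy as np
a=cv2.imread("pics/top0.png")
def c(x,y,w,h): return cv2.resize(a[y:y+h,x:x+w],(400,300),interpolation=cv2.INTER_CUBIC)
cv2.imwrite("pics/crop0.png",np.vstack([np.hstack([c(390,195,80,60),c(200,275,80,60)]),np.hstack([c(304,245,96,72),c(200,160,80,60)])]))
```

```text
(no output)
```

View pics/crop0.png

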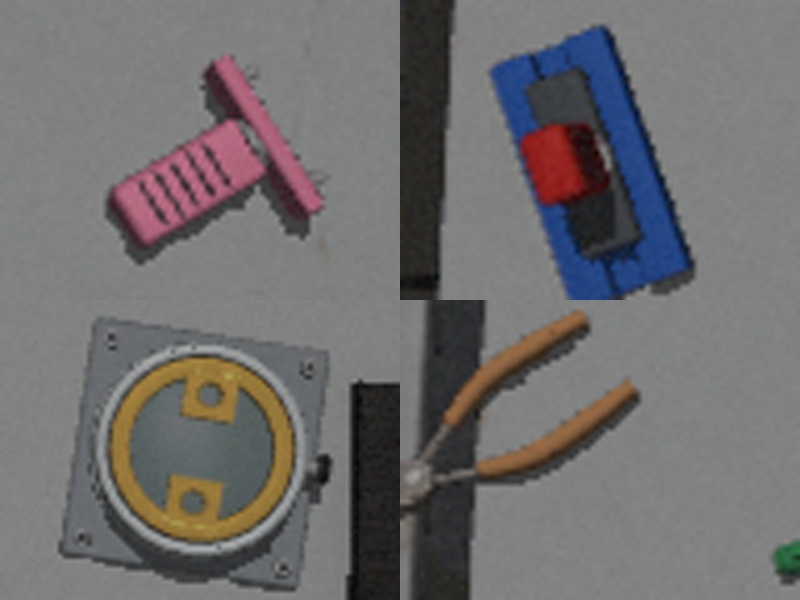

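Candidates: the red-handled tool upright in the blue stand at top (237,305), and the pink one lying at (430,228). The crop shows that the first has the red handle, dark bar and blue stand, so I choose it. The ring's holes are at about (355,267) and (350,293), and a black card rack stands just to the right (from column 388).

```bash
cat > h.py <<'E'
from cell import bot
import cv2,numpy as np
from scipy.optimize import minimize
def cal(c):
    k=bot.calibration(c); return np.array(k["mtx"]),np.array([k["k1"],0,0,0.]),np.array(k["extrinsics"])
def proj(c,P):
    K,d,E=cal(c); return cv2.projectPoints(np.asarray(P,float).reshape(-1,3),cv2.Rodrigues(E[:3,:3])[0],E[:3,3],K,d)[0][:,0]
def back(c,uv,z):
    K,d,E=cal(c); uv=np.asarray(uv,float).reshape(-1,1,2)
    n=cv2.undistortPoints(uv,K,d)[:,0]; R=E[:3,:3]; o=-R.T@E[:3,3]
    r=np.c_[n,np.ones(len(n))]@R; return o+r*((z-o[2])/r[:,2])[:,None]
S=6
def fit(c,mask,pts,x0,roi,step=(.004,.004,.1)):
    # silhouette fit of a convex body: pts local -> x,y(,yaw)
    x,y,w,h=roi; m=cv2.resize(mask[y:y+h,x:x+w].astype(np.float32),(w*S,h*S),interpolation=cv2.INTER_LINEAR)
    n=len(x0)
    def cost(p):
        a=p[2] if n>2 else 0; ca,sa=np.cos(a),np.sin(a)
        P=pts@np.array([[ca,sa,0],[-sa,ca,0],[0,0,1]])+[p[0],p[1],0]
        q=((proj(c,P)-[x,y]+.5)*S-.5)
        f=np.zeros(m.shape,np.uint8); cv2.fillConvexPoly(f,np.round(cv2.convexHull(q.astype(np.float32))*16).astype(np.int32),1,shift=4)
        return np.abs(f-m).sum()/S/S
    x0=np.array(x0,float); s=np.vstack([x0]+[x0+np.eye(n)[i]*step[i] for i in range(n)])
    r=minimize(cost,x0,method="Nelder-Mead",options=dict(initial_simplex=s,xatol=1e-5,fatol=.01,maxiter=400)); return r.x,r.fun,m.sum()/S/S
def box(a,b,z0,z1): return np.array([[i*a/2,j*b/2,z] for i in(-1,1) for j in(-1,1) for z in(z0,z1)])
def circ(r,z0,z1): 
    t=np.linspace(0,2*np.pi,60); return np.array([[r*np.cos(u),r*np.sin(u),z] for u in t for z in(z0,z1)])
E
python3 - <<'E'
from h import *
im=cv2.imread("pics/top0.png"); hsv=cv2.cvtColor(im,cv2.COLOR_BGR2HSV).astype(int); H,Sa,V=[hsv[...,i] for i in range(3)]
roi=(205,270,70,75)
red=((H<8)|(H>172))&(Sa>120)&(V>40)
sel=np.zeros(H.shape,bool); sel[275:340,212:264]=1
red&=sel; blue=(H>100)&(H<130)&(Sa>110)&sel
print(red.sum(),blue.sum())
g=back("top",[[237,308]],.02)[0]; print(g)
hull=cv2.convexHull(np.argwhere(blue)[:,::-1].astype(np.int32)); bm=np.zeros(H.shape,np.uint8); cv2.fillConvexPoly(bm,hull,1)
bm[red]&=1
best=min((fit("top",bm,box(.11,.052,0,.02),[g[0],g[1],a],roi) for a in(.2,.5)),key=lambda r:r[1]); print("stand",best)
st=best[0]
print("handle",fit("top",cv2.morphologyEx(red.astype(np.uint8),cv2.MORPH_CLOSE,np.ones((3,3))),box(.03,.02,.032,.096),st,roi))
print("handle fixed yaw", )
# ring
yel=(H>12)&(H<35)&(Sa>110); s2=np.zeros(H.shape,bool); s2[250:312,318:386]=1; yel&=s2
hull=cv2.convexHull(np.argwhere(yel)[:,::-1].astype(np.int32)); rm=np.zeros(H.shape,np.uint8); cv2.fillConvexPoly(rm,hull,1)
c=back("top",[[352.5,280.5]],.05)[0]
r=fit("top",rm,circ(.046,.05,.05),c[:2],(315,245,75,72)); print("ring",r)
big=cv2.resize(im[245:317,315:390],None,fx=8,fy=8,interpolation=cv2.INTER_CUBIC); hb=cv2.cvtColor(big,cv2.COLOR_BGR2HSV)
yb=((hb[...,0]>12)&(hb[...,0]<35)&(hb[...,1]>125)).astype(np.uint8)
cs,hi=cv2.findContours(yb,cv2.RETR_CCOMP,cv2.CHAIN_APPROX_NONE)
for q,hh in zip(cs,hi[0]):
    a=cv2.contourArea(q)
    if hh[3]>=0 and 200<a:
        m=cv2.moments(q); uv=[(m['m10']/m['m00']+.5)/8-.5+315,(m['m01']/m['m00']+.5)/8-.5+245]; print(a/64,uv,back("top",[uv],.05)[0])
# base plate
cv2.imwrite("pics/yb.png",yb*255)
K,d,E=cal("top"); print("cam",-E[:3,:3].T@E[:3,3])
print("rack edge z0/z.1",back("top",[[389,285]],0)[0],back("top",[[389,285]],.02)[0], "screw", back("top",[[382,285]],.03)[0])
E
```

```text
192 765
[0.43359125 0.33956548 0.02      ]
stand (array([0.43285248, 0.3394599 , 0.38897762]), np.float64(55.7283935546875), np.float32(1364.0))
handle (array([0.43538171, 0.34026167, 0.35518282]), np.float64(40.99807357788086), np.float32(215.0))
handle fixed yaw
ring (array([0.49747237, 0.09975322]), np.float64(50.019290924072266), np.float32(1559.0))
28.4296875 [349.90260030228086, 293.09559059265365] [0.47086175 0.1035229  0.05      ]
27.3203125 [353.9534303212277, 267.45483628824707] [0.52397183 0.09617398 0.05      ]
743.75 [351.8457580532213, 280.3053838410364] [0.49726878 0.10002898 0.05      ]
cam [0.45230184 0.16938131 0.9865467 ]
rack edge z0/z.1 [0.49165143 0.01536417 0.        ] [0.4908537  0.01848652 0.02      ] screw [0.490059   0.03480964 0.03      ]
```

```bash
cat >> h.py <<'E'
from scipy.spatial.transform import Rotation as R_
def ori(th):
    q=(R_.from_euler('z',th)*R_.from_euler('x',np.pi)).as_quat(); return [q[3],q[0],q[1],q[2]]
def st(msg=""):
    print(msg,round(bot.read_clock(),2),"p",np.round(bot.read_position(),4),"F",np.round(bot.read_ft_force(),2),"M",np.round(bot.read_moment(),3),"grip",round(bot.read_gripper_width(),3),round(bot.read_finger_force(),1))
E
python3 - <<'E'
from h import *
x,y,th=.4345,.340,.375+np.pi
bot.move_pose([x,y,.15],ori(th)); st("above")
bot.move_linear([x,y,.054],speed=.1); st("down")
bot.set_gripper(0.0,grasp_force=70); st("grasp")
bot.move_linear([x,y,.130],speed=.1); st("lift")
im=bot.camera("scene"); cv2.imwrite("pics/s1.png",im[:,:,::-1])
t=bot.camera("top"); cv2.imwrite("pics/t1.png",t[:,:,::-1])
u=proj("scene",[[x,y,.08]])[0]; print(u)
a,b=int(u[0])-60,int(u[1])-60
cv2.imwrite("pics/s1c.png",cv2.resize(im[b:b+120,a:a+140,::-1],None,fx=5,fy=5,interpolation=cv2.INTER_CUBIC)); print(a,b,bot.read_joint_positions())
E
```

```text
above 1.77 p [0.4343 0.3404 0.1502] F [-0.03  0.46 -0.1 ] M [0.013 0.024 0.023] grip 1.003 0.0
down 2.88 p [0.435  0.3403 0.0546] F [-0.48 -1.09  0.23] M [-0.027  0.016  0.012] grip 0.998 0.0
grasp 3.49 p [0.4348 0.3401 0.0543] F [ 0.79 -0.81  2.97] M [-0.023  0.075 -0.024] grip 0.227 68.5
lift 4.4 p [0.434  0.3397 0.1294] F [ 0.3   0.13 -1.33] M [-0.008 -0.022 -0.   ] grip 0.224 68.2
[299.91030684 304.21275655]
239 244 [ 5.30169970e-01  4.18469910e-01 -3.35760247e-01  8.18349338e-01
 -6.85151311e-06  1.55185687e-01]
```

View pics/s1c.png

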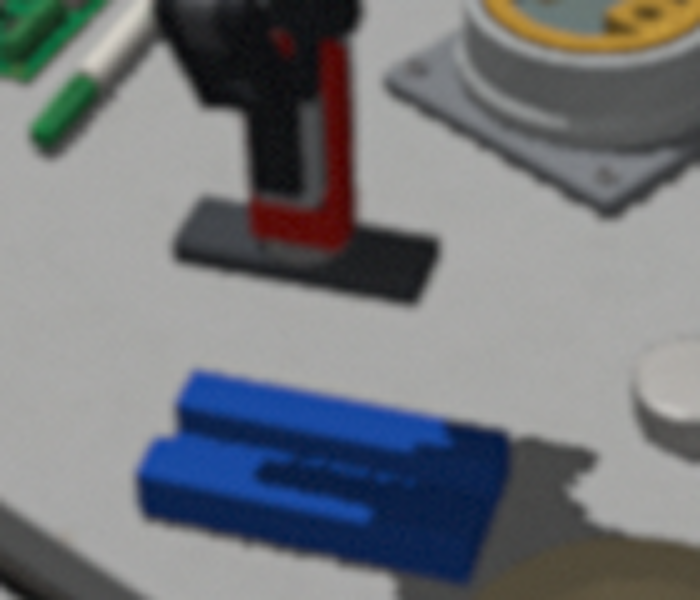

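Run:
```python
from h import *
p=np.array([.434,.3397,.0864]); psi=.375
def corners(dx,z,psi,dy=0):
    r=R_.from_euler('z',psi).as_matrix()
    L=np.array([[i*.039+dx,j*.013+dy,zz] for i in(-1,1) for j in(-1,1) for zz in(.009,.019)])
    return (proj("scene",L@r.T+[p[0],p[1],z])-[239,244]+.5)*5-.5
L=[(i,j,k) for i in(-1,1) for j in(-1,1) for k in(9,19)]
for l,c in zip(L,corners(0,p[2],psi)): print(l,np.round(c))
# also fit: dark/any mask vs. background below bar: edges clicked
from scipy.optimize import least_squares
K=dict(zip(L,range(8)))
im=cv2.imread("pics/s1c.png")
```

```text
(-1, -1, 9) [444. 260.]
(-1, -1, 19) [444. 233.]
(-1, 1, 9) [418. 315.]
(-1, 1, 19) [417. 288.]
(1, -1, 9) [201. 215.]
(1, -1, 19) [199. 189.]
(1, 1, 9) [168. 266.]
(1, 1, 19) [165. 240.]
```

The bar sits within about 1 mm of where the grasp predicts it in the scene crop: corners near (205,198), (440,237) and (415,303). I'll go to the ring and insert with force guarding.

Run:
```python
from h import *
x,y,th=.4974,.0999,np.pi-.137
bot.move_pose([x,y,.130],ori(th)); st("above")
bot.wait(.2)
print(bot.move_linear([x,y,.097],speed=.06)); st("near")
im=bot.camera("scene"); cv2.imwrite("pics/s2.png",im[:,:,::-1])
u=proj("scene",[[x,y,.06]])[0].astype(int); print(u)
print(bot.move_linear([x,y,.0855],speed=.015,until_force=6)); st("ins")
im2=bot.camera("scene")
f=lambda m:cv2.resize(m[u[1]-50:u[1]+50,u[0]-67:u[0]+66,::-1],(400,300),interpolation=cv2.INTER_CUBIC)
cv2.imwrite("pics/s2c.png",np.hstack([f(im),f(im2)]))
```

```text
above 5.47 p [0.4972 0.1006 0.1299] F [-0.17  0.33 -0.83] M [ 0.001  0.016 -0.011] grip 0.231 68.2
False
near 6.38 p [0.4974 0.0998 0.0969] F [ 0.41  0.43 -2.08] M [-0.045 -0.03  -0.008] grip 0.225 68.2
[357 236]
False
ins 7.34 p [0.4974 0.0999 0.0855] F [ 0.58  0.29 -1.51] M [-0.021 -0.001  0.031] grip 0.226 68.2
```

View pics/s2c.png

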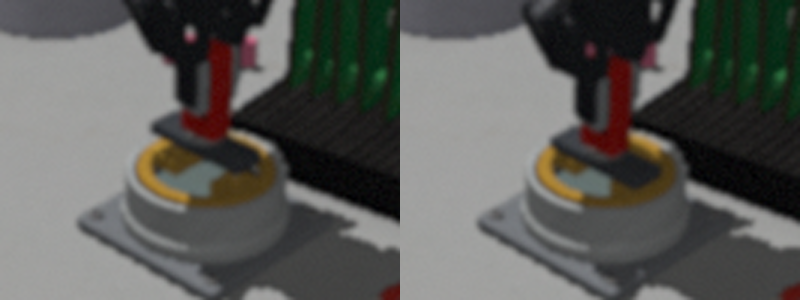

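The pins went 7.5 mm into both holes without contact force. Next I turn to just short of the earliest bite, then on in fine steps watching the moment.

```bash
cat >> h.py <<'E'
def yaw():
    q=bot.read_tool_rot(); m=R_.from_quat([q[1],q[2],q[3],q[0]]).as_matrix(); return np.arctan2(m[1,0],m[0,0])%(2*np.pi)
C=[.4974,.0999,.0855]; T0=np.pi-.137
def turn(a):
    bot.move_pose(C,ori(T0-a))
def mz(n=4): return np.mean([bot.read_moment()[2] for _ in range(n)])
E
python3 - <<'E'
from h import *
c=bot.read_clock(); m0=mz(); print("read cost",bot.read_clock()-c,m0)
for a in(.12,.24,.36,.46): turn(a); print(a,round(T0-yaw(),4),round(mz(),3))
st()
a=.46
while a<.80:
    a+=.025; turn(a); bot.wait(.05); m=mz(); print(round(a,3),round(T0-yaw(),4),round(m,3),round(bot.read_clock(),2))
    if abs(m-m0)>.13: break
st()
E
```

```text
read cost 0.0 0.0009573242298375131
0.12 0.1172 -0.005
0.24 0.2354 -0.026
0.36 0.3547 0.045
0.46 0.4549 0.072
 8.39 p [0.4975 0.1    0.0855] F [ 0.16 -0.49 -2.06] M [0.049 0.048 0.072] grip 0.222 68.4
0.485 0.4828 0.017 8.69
0.51 0.5089 0.003 8.99
0.535 0.5341 0.015 9.29
0.56 0.5592 0.084 9.59
0.585 0.5843 0.015 9.89
0.61 0.6093 0.031 10.19
0.635 0.6343 -0.045 10.49
0.66 0.6594 0.073 10.79
0.685 0.6842 0.208 11.09
 11.09 p [0.4971 0.0997 0.0854] F [-1.05 -3.33 -1.09] M [-0.536  0.389  0.208] grip 0.226 68.6
```

```bash
cat >> h.py <<'E'
def mzw(n=6):
    r=[]
    for _ in range(n): bot.wait(.03); r.append(bot.read_moment())
    return np.round(np.mean(r,0),3)
E
python3 - <<'E'
from h import *
print(mzw())
for a in(.695,.705,.715): 
    turn(a); bot.wait(.1); m=mzw(); print(a,round(T0-yaw(),4),m,np.round(bot.read_ft_force(),1),round(bot.read_clock(),2))
    if m[2]>.28: break
E
```

```text
[-0.622  0.487  0.212]
0.695 0.695 [-0.808  0.668  0.285] [-2.8 -4.2 -0.4] 11.84
```

Run:
```python
from h import *
a=.695
while a<.745:
    a+=.01
    turn(a); bot.wait(.1); m=mzw(); print(round(a,3),round(T0-yaw(),4),m,np.round(bot.read_ft_force(),1),round(bot.read_clock(),2))
```

```text
0.705 0.7051 [-0.96   0.821  0.309] [-3.5 -3.4  0.3] 12.39
0.715 0.715 [-0.99   0.828  0.293] [-3.6 -4.3  0.5] 12.94
0.725 0.725 [-0.964  0.819  0.289] [-3.8 -4.1 -0.7] 13.49
0.735 0.7351 [-0.977  0.802  0.267] [-3.8 -3.7  0.5] 14.04
0.745 0.7451 [-0.961  0.831  0.279] [-3.3 -4.5  0.3] 14.59
```

Run:
```python
from h import *
for a in(.755,.765,.775,.781):
    turn(a); bot.wait(.05); print(a,mzw(3))
for a in(.74,.70,.66):
    turn(a); bot.wait(.1); print(a,mzw(),np.round(bot.read_ft_force(),1))
st()
print(bot.move_linear([C[0],C[1],.13],speed=.05,until_force=10)); st("lift")
im=bot.camera("scene"); u=proj("scene",[[C[0],C[1],.07]])[0].astype(int)
cv2.imwrite("pics/s3c.png",cv2.resize(im[u[1]-50:u[1]+50,u[0]-67:u[0]+66,::-1],(640,480),interpolation=cv2.INTER_CUBIC))
```

```text
0.755 [-0.949  0.832  0.282]
0.765 [-0.967  0.817  0.31 ]
0.775 [-0.97   0.839  0.329]
0.781 [-0.994  0.792  0.326]
0.74 [-0.283  0.258  0.041] [-0.1 -0.9 -2. ]
0.7 [ 0.002  0.001 -0.004] [ 1.2 -0.5 -1.4]
0.66 [0.01  0.002 0.012] [ 0.1  0.2 -0.7]
 17.84 p [0.4974 0.0999 0.0855] F [ 0.14  0.18 -0.67] M [0.001 0.056 0.043] grip 0.223 68.6
False
lift 18.88 p [0.4971 0.0999 0.1297] F [ 0.8  -0.28 -1.37] M [ 0.004 -0.027  0.036] grip 0.225 68.6
```

View pics/s3c.png

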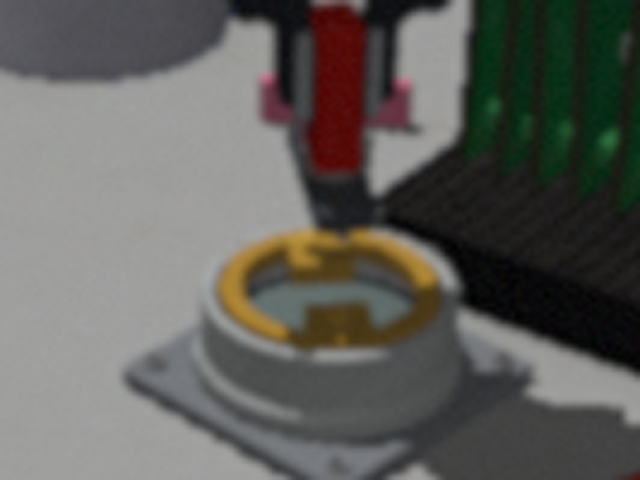

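The ring has turned and the pins came free cleanly, with the lugs near (305,265) and (340,325) in the crop. Now I park the spanner.

Run:
```python
from h import *
x,y,th=.4345,.340,.375+np.pi
bot.move_pose([x,y,.13],ori(th)); bot.wait(.2); st("above")
bot.move_linear([x,y,.066],speed=.08)
print(bot.move_linear([x,y,.0535],speed=.015,until_force=5)); st("down")
bot.set_gripper(0.6); bot.wait(.2); st("open")
bot.set_gripper(1.0); bot.move_linear([x,y,.17],speed=.1)
bot.goto_joints([0.971,0.326,-0.193,1.052,0,1.437]); bot.wait(.3); st("away")
im=bot.camera("top"); cv2.imwrite("pics/t4.png",im[:,:,::-1])
sc=bot.camera("scene")
big=lambda a,b,w,h,m:cv2.resize(m[b:b+h,a:a+w,::-1],(400,300),interpolation=cv2.INTER_CUBIC)
cv2.imwrite("pics/t4c.png",np.vstack([np.hstack([big(200,275,80,60,im),big(304,245,96,72,im)]),np.hstack([big(240,280,120,90,sc),big(180,120,240,290,im)])]))
b=cv2.resize(im[245:317,315:390,::-1],None,fx=8,fy=8,interpolation=cv2.INTER_CUBIC); hb=cv2.cvtColor(b,cv2.COLOR_BGR2HSV)
yb=((hb[...,0]>12)&(hb[...,0]<35)&(hb[...,1]>125)).astype(np.uint8)
cs,hi=cv2.findContours(yb,cv2.RETR_CCOMP,cv2.CHAIN_APPROX_NONE); P=[]
for q,hh in zip(cs,hi[0]):
    a=cv2.contourArea(q)
    if hh[3]>=0 and 600<a<6000:
        m=cv2.moments(q); P.append(back("top",[[(m['m10']/m['m00']+.5)/8-.5+315,(m['m01']/m['m00']+.5)/8-.5+245]],.05)[0])
print(P); 
if len(P)==2: d=P[1]-P[0]; print("yaw",np.arctan2(d[1],d[0]))
```

```text
above 20.11 p [0.4352 0.3388 0.13  ] F [ 0.7  -0.46 -1.62] M [0.003 0.017 0.005] grip 0.222 68.5
True
down 21.8 p [0.4343 0.3399 0.0543] F [-0.46 -0.69  4.18] M [-0.032 -0.034  0.073] grip 0.227 69.2
open 22.41 p [0.4334 0.3394 0.0534] F [-0.09  0.68  0.42] M [-0.021 -0.005  0.043] grip 0.601 0.0
away 25.63 p [0.2474 0.491  0.2311] F [ 0.16 -0.71 -0.34] M [0.012 0.007 0.024] grip 0.998 0.0
[array([0.47880363, 0.11916196, 0.05      ]), array([0.515922  , 0.08063534, 0.05      ])]
yaw -0.8040125113127149
```

View pics/t4c.png

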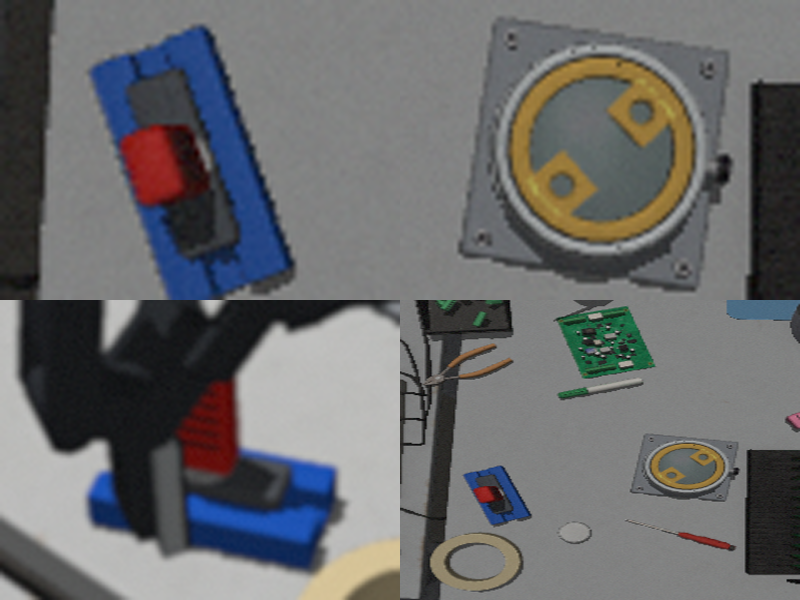

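The spanner stands upright in the groove as before, the ring has turned about 38°, and the bystanders haven't moved. Handing in.

```bash
python3 -c "
from cell import bot
print(bot.close_job())"
```

```text
the job is handed in; nothing more can be done
None
```

I turned the ring clockwise until it bit and then about five degrees more (estimated from where the turning torque levelled off), stood the spanner back upright in its stand, and handed the job in at about 26 s of the 64 s allowed.

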